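# Open the prop leg of a photo backing board and stand it on the photo plate

## Robot

A 6-joint arm with a two-finger parallel gripper is mounted at the origin on the work surface. World frame = base frame: x ahead of the robot, y to its left, z up, the work surface at z = 0. Lengths are in m, angles in rad, forces in N, time in s.
With the tool pointing down it reaches from about 0.225 to 0.725 m from the base axis. Payload 3.1 kg.
Tool frame: the origin (TCP) lies at the very end of the fingers, on their centre line; the grasp point (between the pads) lies 19 mm behind it (manip.hold_point_z is the distance from the TCP to the grasp point, in m); y points along the fingers, z is the direction in which the jaws open and shut, and the axes are right-handed (so a half turn about y gives the same grasp; the last joint's range is limited). The gripper opens to 85 mm and grips with 20 to 120 N. Pads are 22 mm wide; open, the fingers measure 114 mm over their backs; the gripper's body (76 mm by 85 mm) begins 54 mm behind the grasp point. The pads swing forward as they close: fully open they stand 13 mm farther back than shut.
Start: joints at [-0.128, 0.048, 0.099, 1.622, 0, 1.443], TCP at [0.525, -0, 0.231] pointing down, gripper open.
Joint ranges: [-2.91, 2.91], [-0.99, 1.94], [-1.21, 1.42], [-2.12, 2.29], [-1.49, 1.47], [-3.14, 3.14]. Speed limits (rad/s): [2.79, 2.79, 3.14, 3.14, 3.14, 3.14].

## Interface

Orientations are given as a 3x3 rotation matrix whose columns are the frame's x, y, z axes.
In Python, from plant import manip, vision gives the robot as it stands.
- The arm moves only by the tool step_arm, never from a script. Its argument "deltas" is one flat list of numbers, 7 for each row, row after row: the shift along the world's x, y, z in mm, then the turn, a rotation vector about the world's x, y, z in rad, then the finger opening in mm, from 0 to 85.4. A call has exactly 8 rows; each row is the pose to reach, as a shift and turn from the pose measured when the call began; what a row does not reach only later rows make up. A row lasts 1/12 s, in which the tool goes at most 41.7 mm and 7.16 degrees, less where a joint would pass 70% of its speed; a pose out of reach is approached as far as the arm can. A call with a gripper value outside its range is refused whole. The fingers move at their own pace and stop on an object; "squeeze" is the grip in N (left out, the last holds). Time passes only in rows, so rows that repeat a pose let the fingers close, or fill a call up. It gives the time, the measured TCP pose, the force and the opening at its end, in the units of the state.
- manip.get_obs(): the state, without advancing time (a new reading comes with each control period).
- vision.grab_frame(name): name is "scene" or "side" or "wrist"; returns the picture (400x640x3 uint8, blue, green, red); there is no depth.
- vision.camera_model(name): a dict with "intrinsics" (3x3 intrinsics, pixels), "k1" (the pictures are not rectified: a ray, as slopes to the right and down, at radius r is drawn at 1 + k1 r^2 times it, then the intrinsics apply), "rvec" (rotation vector, rad) and "tvec" (3), from world to camera coordinates, as OpenCV has them. Camera axes: x right, y down, z forward; pixel columns grow to the right and rows downward; lengths in m; the calibration is good to about 2 mm. A picture is of the moment at which its call begins: read the wrist's pose just before it. camera_model takes no time and is no camera call; for the wrist camera it gives the pose at the moment of the call.
- manip.finish_job(): hands the job in, once; it reports no verdict.
The state is a dict: "clock": time; "joint_positions": joint angles; "qd": joint speeds; "joint_torque": joint torques, N m; "tool_pos": TCP position; "eef_rot": TCP orientation; "ft_force": force on the tool from outside, world axes, zero at the start; "wrist_torque": the same for the moment, N m; "gripper_width": finger opening in m.
Only numpy, scipy, OpenCV 4.12 (cv2) and the standard library are available. Lean on these libraries where they do the work, as an engineer would, in place of code of your own. Each camera call takes 0.05 s, during which the arm holds its last target. There are 200 camera calls.

## Task

The grey backing board is parked in its black slotted foot. With the fingers closed, push the orange post at the end of its folding leg round, away from the robot, until the leg is hard against its stop and press it there gently but firmly, with about 10 N (7 to 15 N), for half a second, without ever pinching the leg or pushing it harder than that. Then lift the board by its top edge out of the foot, stand it along the black line on the green plate with its leg on the far side, let go only once it stands there, and leave everything else on the table where it is.

Things in the scene. Friction and masses are not known exactly. Their poses are not given: they have to be found in the camera images.
- board: Loose grey board, 8 mm thick (x), 200 mm wide (y), 150 mm high (z), 0.5 kg with its leg; black-and-white checks along the top. Origin: middle of the bottom edge. Front faces -x; the leg is on its back (+x). It starts upright in the holder's slot, bottom on the table, loose by about 1 mm. Its top 35 mm are free on both faces for a grasp from above across the thickness.
- hinge (a point): Point on the upright hinge axis of the leg, at the height of the board's top: 18 mm behind the board's mid-plane (+x) and 10 mm to +y of its middle, in the board's frame (axes as the board's).
- leg (a joint): Opening angle of the leg (rad), anticlockwise from above, measured from its hinge mount, which is itself turned 0 to 0.2 rad further from the board's plane, differently each time. The leg meets its slightly springy stop at about 1.0; it starts between 0.05 and 0.3. The hinge is stiff: about 1.5 N at the post turns it, and it stays where it is left.
- prop: The leg: aluminium arm (6 mm thick, heights 66 to 100 mm) with, 145 mm from the hinge axis, an upright orange post, 14 mm across, from 6 to 148 mm above the board's bottom. Origin on the hinge axis at the board's bottom; the arm runs along its -y; pushing the post to its +x opens it. The post starts 17 to 35 mm beyond the board's -y end, 20 to 90 mm behind it: fingers fit in front of it.
- post_top (a point): Centre of the top of the orange post, 148 mm above the board's bottom (axes as the leg's).
- holder: Fixed black foot, 60 mm high, 58 mm deep (its x), from 93 mm to -y to 118 mm to +y of its origin; a 9.6 mm wide slot down to the table along its y holds the board. The slot is closed at the +y end, open at the -y end and on top. Origin on the table, at the middle of the parked board; yaw as the board's.
- plate: Fixed green plate, 6 mm thick, 230 mm (its x, from -40 to +190 mm of the origin) by 250 mm (its y), with thin white side stripes. Origin on the table under the middle of the black line.
- line (a point): Middle of the black line (8 mm wide, 200 mm long, along the plate's y) on the plate's top, 6 mm above the table. The board is to stand over this line; the wide side of the plate, for the leg, lies to +x. With the leg open the board stands leaning back about 0.04 rad.
- tape: Roll of amber tape lying flat, 84 mm across, 24 mm high, in front of the holder; leave alone. Origin at its underside.
- marker_a: Yellow marker, 24 x 32 x 40 mm, standing at a far corner of the plate; leave alone. Origin at its underside.
- marker_b: Second yellow marker, same size, at the far side of the table; leave alone. Origin at its underside.
- scale: Black pocket scale, 75 x 130 x 19 mm; leave alone. Origin at its underside.
- jar: Small jar, 52 mm across, 60 mm high; leave alone. Origin at its underside.
- carton: Cardboard carton, 70 x 100 x 45 mm; leave alone. Origin at its underside.
- tin: Flat red tin, 60 x 85 x 22 mm, at the right; leave alone. Origin at its underside.
Mind the look-alikes: they are no part of the job. There is more than one size of the board; the job needs the larger.

How it is judged:
By the outcome, as a careful person would: the job done as asked, in the order asked, and still so for the second after the job is handed in, with the robot touching nothing.
It also fails if it takes over 61 s, if anything falls off the work surface, if the arm or the gripper's body presses on something with over 40 N, if the wrist force passes 120 N, or if a joint passes its speed limit or range.

## Working session

There is one attempt and no reset: what is moved stays moved. The work goes in short steps, Python scripts to look and compute and a tool call to move; the robot and the scene stay as the last step left them, time stands still between calls to the robot, and variables do not carry over. Pictures are saved under pics/ and viewed, about 8 in all and at most 12, crops included, and the job is handed in when it is done.

Besides the shell and the picture viewer there is one more tool, called after ">>>" as name(argument=value, ...) on one line, values as JSON. step_arm: Moves the arm, as the interface text tells. Its arguments: {"type":"object","properties":{"deltas":{"type":"array"},"squeeze":{"type":"number"}},"required":["deltas"]}

```bash
ls; mkdir -p pics
python3 - <<'E'
from plant import manip, vision
import cv2
o=manip.get_obs(); print(o, manip.hold_point_z)
for n in ("scene","side"):
    f=vision.grab_frame(n); cv2.imwrite(f"pics/{n}0.png",f); m=vision.camera_model(n); print(n,m)
E
```

```text
pics
{'clock': 0.0, 'joint_positions': array([-1.27743306e-01,  4.87590950e-02,  9.75613686e-02,  1.62196896e+00,
       -2.90663572e-05,  1.44298302e+00]), 'qd': array([ 0.00061929,  0.0012927 ,  0.00055668, -0.00025812,  0.00189725,
        0.00239933]), 'joint_torque': array([ 2.96208136e-04, -3.38780022e+01,  3.20016932e+01,  2.03766406e-02,
       -2.11149008e-04,  6.20949692e-06]), 'tool_pos': array([5.24388691e-01, 8.64328327e-05, 2.30094515e-01]), 'eef_rot': array([[ 6.97181596e-05, -2.35474758e-03,  9.99997225e-01],
       [-9.99999960e-01,  2.73145058e-04,  7.03615397e-05],
       [-2.73309984e-04, -9.99997190e-01, -2.35472845e-03]]), 'ft_force': array([-0.48803541, -0.2473872 ,  0.19534468]), 'wrist_torque': array([0.01953384, 0.02882445, 0.02984779]), 'gripper_width': 0.08564542413569456} 0.0187
scene {'intrinsics': array([[455.20712476,   0.        , 319.12882664],
       [  0.        , 455.20712476, 195.51294404],
       [  0.        ,   0.        ,   1.        ]]), 'k1': -0.09429154359546932, 'rvec': array([ 1.25277879,  2.06614192, -1.07741805]), 'tvec': array([ 0.27703602, -0.14222008,  1.56234663])}
side {'intrinsics': array([[411.02068692,   0.        , 316.33230659],
       [  0.        , 411.02068692, 190.06562016],
       [  0.        ,   0.        ,   1.        ]]), 'k1': -0.051130431644686225, 'rvec': array([ 2.09815926, -0.29142336,  0.19502186]), 'tvec': array([-0.49203912,  0.11857651,  1.24495298])}
```

View pics/scene0.png

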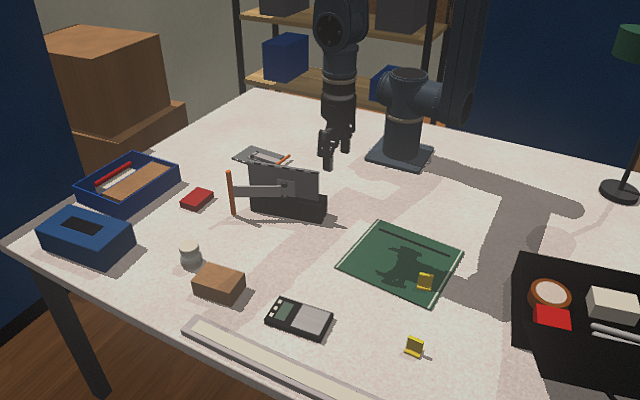

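View pics/side0.png

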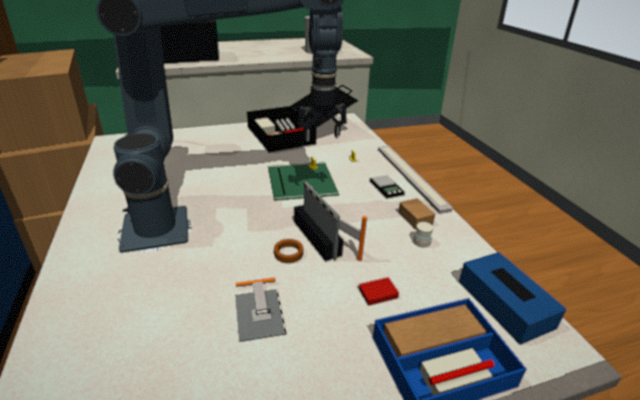

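The scene view shows the board around (285,185), the post at x≈230 (rows 171 to 214), and the plate around (400,260). The side view shows the board around (320,225) and the post at (363,238). A small look-alike board lies flat at (260,310) in the side view.

```bash
cat > h.py <<'E'
import numpy as np, cv2
from plant import manip, vision
def cam(n):
    m=vision.camera_model(n); R=cv2.Rodrigues(np.array(m["rvec"],float))[0]; t=np.array(m["tvec"],float)
    return m["intrinsics"],m["k1"],R,t
def rays(c,px):
    K,k1,R,t=c
    u=cv2.undistortPoints(np.array(px,float).reshape(-1,1,2),K,np.array([k1,0,0,0,0.]))[:,0]
    d=np.c_[u,np.ones(len(u))]@R
    return -R.T@t, d/np.linalg.norm(d,axis=1)[:,None]
def onz(c,px,z):
    o,d=rays(c,px); return o+d*((z-o[2])/d[:,2])[:,None]
def proj(c,P):
    K,k1,R,t=c
    return cv2.projectPoints(np.array(P,float).reshape(-1,3),cv2.Rodrigues(R)[0],t,K,np.array([k1,0,0,0,0.]))[0][:,0]
def tri(c1,p1,c2,p2):
    o1,d1=rays(c1,[p1]);o2,d2=rays(c2,[p2]);d1=d1[0];d2=d2[0]
    s=np.linalg.lstsq(np.c_[d1,-d2],o2-o1,rcond=None)[0]
    a=o1+s[0]*d1;b=o2+s[1]*d2; return (a+b)/2,np.linalg.norm(a-b)
E
python3 - <<'E'
from h import *
s=cv2.imread("pics/scene0.png");d=cv2.imread("pics/side0.png")
a=cv2.resize(s[150:230,215:345],None,fx=6,fy=6,interpolation=cv2.INTER_CUBIC)[:,:780]
b=cv2.resize(d[170:270,280:380],(390*1,390))
o=np.zeros((600,800,3),np.uint8)
a=cv2.resize(s[150:230,220:340],(600,400),interpolation=cv2.INTER_CUBIC); 
A=cv2.resize(s[155:225,220:335],(460,280),interpolation=cv2.INTER_CUBIC)
B=cv2.resize(d[175:265,285:375],(360,360),interpolation=cv2.INTER_CUBIC)
C=cv2.resize(s[215:315,330:470],(420,300),interpolation=cv2.INTER_CUBIC)
D=cv2.resize(d[150:210,260:350],(360,240),interpolation=cv2.INTER_CUBIC)
o[:280,:440]=A[:,:440];o[:360,440:]=B;o[300:,:420]=C;o[360:,440:]=D
cv2.imwrite("pics/zoom.png",o)
cs,cd=cam("scene"),cam("side")
print("post", onz(cs,[(229,171)],.148),onz(cd,[(364,217)],.148),tri(cs,(229,171),cd,(364,217)))
# plate mask
for n,im,c in(("sc",s,cs),("sd",d,cd)):
    h=cv2.cvtColor(im,cv2.COLOR_BGR2HSV)
    m=cv2.inRange(h,(50,60,20),(90,255,160)); m[:155 if n=="sd" else 200]=0
    m=cv2.morphologyEx(m,cv2.MORPH_CLOSE,np.ones((7,7)))
    k=max(cv2.findContours(m,0,2)[0],key=cv2.contourArea); hull=cv2.convexHull(k)
    q=cv2.approxPolyN(hull,4)[0].reshape(-1,2) 
    print(n,q.tolist(),"\n",onz(c,q,.006).round(4))
E
```

```text
post [[ 0.55456399 -0.29125084  0.148     ]] [[ 0.55052639 -0.29806176  0.148     ]] (array([ 0.55186399, -0.29414272,  0.14542594]), np.float64(0.001022438298846387))
sc [[464, 252], [430, 310], [334, 267], [378, 218]] 
 [[0.4121 0.3133 0.006 ]
 [0.6383 0.2896 0.006 ]
 [0.613  0.0444 0.006 ]
 [0.3814 0.0676 0.006 ]]
sd [[338, 194], [274, 199], [268, 166], [324, 164]] 
 [[0.605  0.0438 0.006 ]
 [0.3833 0.0676 0.006 ]
 [0.4087 0.3095 0.006 ]
 [0.6256 0.2722 0.006 ]]
```

View pics/zoom.png

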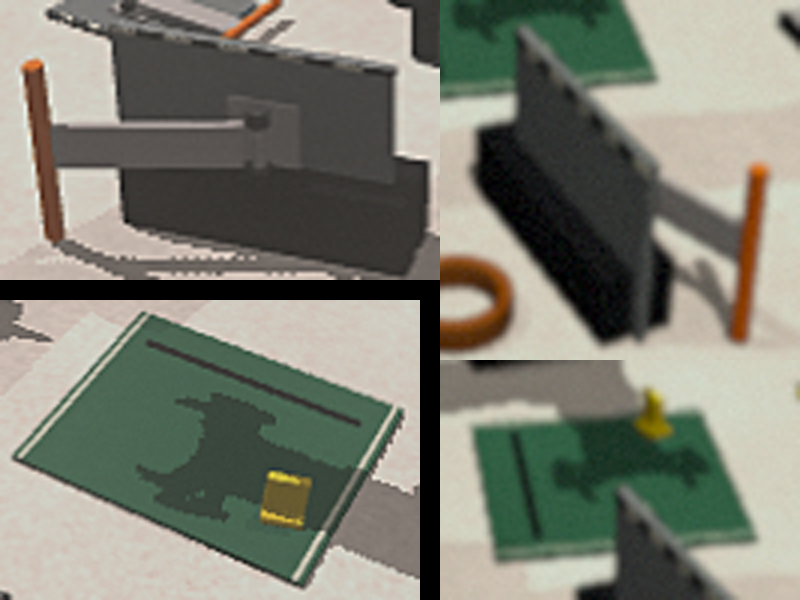

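The zoom gives these positions:
- Line ends, scene: (379.3,229.7) and (450,256).
- Board top corners, scene: (248.8,163) and (318.3,172.5).
- Board top corners, side: (304.5,181.8) and (338.8,215.8).
- Post top: scene (228.2,171), side (364.8,217).

Run:
```python
from h import *
cs,cd=cam("scene"),cam("side")
print("line sc",onz(cs,[(379.3,229.7),(450,256)],.006).round(4).tolist())
print("line sd",onz(cd,[(260+75/4,150+73/4),(260+98/4,150+178/4)],.006).round(4).tolist())
print("post",onz(cs,[(228.2,171.2)],.148),onz(cd,[(364.8,217)],.148))
for a,b in(((248.8,163.2),(338.8,215.8)),((318.3,172.5),(304.5,181.8))):
    print(onz(cs,[a],.15),onz(cd,[b],.15),tri(cs,a,cd,b))
f=vision.grab_frame("wrist");cv2.imwrite("pics/w0.png",f)
# tape / markers rough
print(cam("wrist")[0],-cam("wrist")[2].T@cam("wrist")[3],cam("wrist")[2])
```

```text
line sc [[0.4279, 0.0893, 0.006], [0.4436, 0.285, 0.006]]
line sd [[0.4453, 0.2809, 0.006], [0.4242, 0.0871, 0.006]]
post [[ 0.55634896 -0.29249865  0.148     ]] [[ 0.55254519 -0.29859512  0.148     ]]
[[ 0.50008205 -0.26628073  0.15      ]] [[ 0.48788059 -0.27889251  0.15      ]] (array([ 0.49128546, -0.27204813,  0.14431036]), np.float64(0.0016011108640254707))
[[ 0.4548968  -0.08121219  0.15      ]] [[ 0.4479095  -0.08648086  0.15      ]] (array([ 0.44954909, -0.0831646 ,  0.14722405]), np.float64(0.0018448771267294457))
[[349.23075319   0.         316.60939375]
 [  0.         349.23075319 196.01661346]
 [  0.           0.           1.        ]] [0.52621961 0.07357094 0.3732266 ] [[ 9.99999837e-01 -5.59628922e-04 -1.15712133e-04]
 [-5.01766475e-04 -9.56753563e-01  2.90899240e-01]
 [-2.73503624e-04 -2.90899134e-01 -9.56753688e-01]]
```

View pics/w0.png

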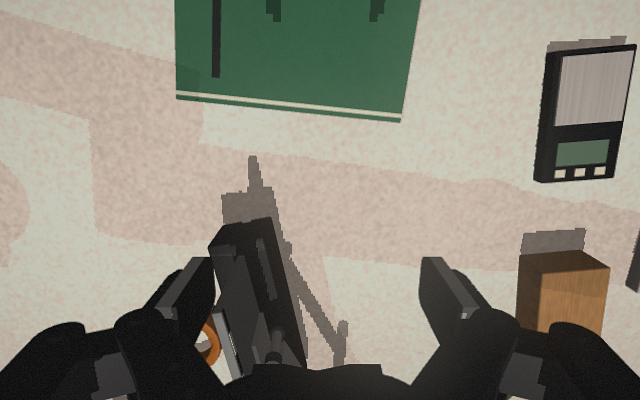

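The wrist view shows the plate's near edge with the line end at (216,77), the board's slot end at (245,235), and the tape behind the left finger. Next I close the fingers and move to stand in front of the post.

>>> step_arm(deltas=[0, -40, 0, 0, 0, -0.12, 0, 0, -80, 0, 0, 0, -0.24, 0, 0, -120, 0, 0, 0, -0.36, 0, 0, -160, 0, 0, 0, -0.48, 0, 0, -200, 0, 0, 0, -0.6, 0, 0, -240, 0, 0, 0, -0.72, 0, 0, -280, 0, 0, 0, -0.84, 0, 0, -311, 0, 0, 0, -0.96, 0], squeeze=30)

```text
clock: 0.82
tool_pos: [0.5237, -0.314, 0.2295]
eef_rot: [[-0.824, -0.002, 0.567], [-0.567, 0.001, -0.824], [0.001, -1.0, -0.002]]
ft_force: [0.4, 0.2, 0.8]
gripper_width: -0.0001
```

Run:
```python
from h import *
o=manip.get_obs();print(o["clock"],o["joint_positions"].round(3),o["tool_pos"].round(4),o["eef_rot"].round(3),o["ft_force"],o["gripper_width"])
c=cam("wrist");f=vision.grab_frame("wrist");cv2.imwrite("pics/w1.png",f)
```

```text
0.8167 [-0.65   0.28   0.357  1.65   0.     1.889] [ 0.5237 -0.314   0.2295] [[-0.824 -0.002  0.567]
 [-0.567  0.001 -0.824]
 [ 0.001 -1.    -0.002]] [0.3629336  0.15396734 0.79929592] -0.00010285258464067716
```

View pics/w1.png

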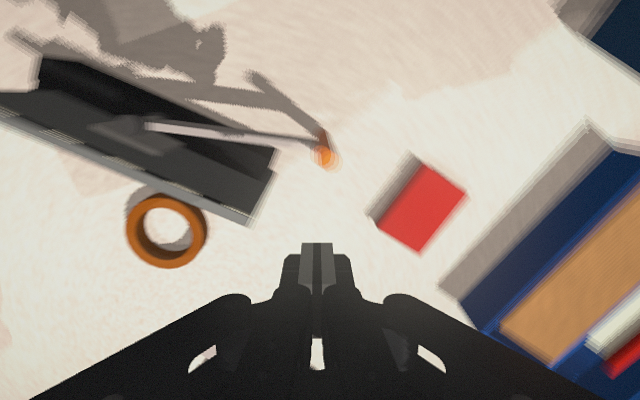

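Post top is at (327,157), straight ahead of the closed fingers at (317,250), and the space below is clear. Descending.

>>> step_arm(deltas=[0, 2, -35, 0, 0, -0.11, 0, 0, 3, -70, 0, 0, -0.13, 0, 0, 3, -100, 0, 0, -0.13, 0, 0, 3, -116, 0, 0, -0.13, 0, 0, 3, -116, 0, 0, -0.13, 0, 0, 3, -116, 0, 0, -0.13, 0, 0, 3, -116, 0, 0, -0.13, 0, 0, 3, -116, 0, 0, -0.13, 0])

```text
clock: 1.53
tool_pos: [0.5246, -0.3174, 0.115]
eef_rot: [[-0.894, 0.0, 0.448], [-0.448, -0.005, -0.894], [0.002, -1.0, 0.005]]
ft_force: [0.5, -0.6, 0.6]
gripper_width: 0.0
```

```bash
cat > post.py <<'E'
from h import *
import sys
o=manip.get_obs();c=cam("wrist");f=vision.grab_frame("wrist");cv2.imwrite("pics/%s.png"%sys.argv[1],f)
h=cv2.cvtColor(f,cv2.COLOR_BGR2HSV)
m=cv2.inRange(h,(3,150,90),(20,255,255))
n,l,st,ce=cv2.connectedComponentsWithStats(m)
for i in range(1,n):
    if st[i,4]>60: print(st[i],onz(c,[ce[i]],.148).round(4))
print(o["clock"],o["tool_pos"].round(4),np.arctan2(o["eef_rot"][1,2],o["eef_rot"][0,2]),o["ft_force"].round(2))
E
python3 post.py w2
```

```text
[ 280  188   40   44 1190] [[ 0.5551 -0.297   0.148 ]]
[ 63 331  54  30 556] [[ 0.4723 -0.2494  0.148 ]]
1.5333 [ 0.5246 -0.3174  0.115 ] -1.1061474252392958 [ 0.47 -0.57  0.6 ]
```

View pics/w2.png

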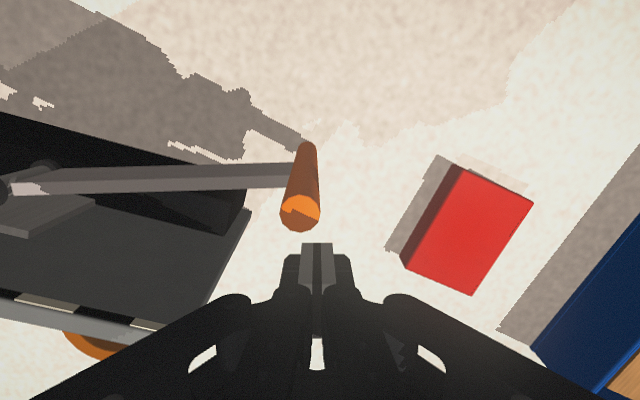

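The post top is at (300,213) and the finger seam at x=317, so the fingers stand about 5 mm too far out. The leg and board agree with the estimate. I'll work out the arc.

```bash
cat > arc.py <<'E'
from h import *
import sys
H=np.array(eval(sys.argv[1]));d=float(sys.argv[2])
o=manip.get_obs();p=o["tool_pos"];a=np.arctan2(o["eef_rot"][1,2],o["eef_rot"][0,2])
print(p.round(4),a.round(3),o["ft_force"].round(2))
for t in np.linspace(*eval(sys.argv[3])):
    C=H+.145*np.array([np.sin(t),-np.cos(t)])-d*np.array([np.cos(t),np.sin(t)])
    print(t.round(3),((C-p[:2])*1000).round(1),(t-np.pi/2-a).round(3))
E
python3 - <<'E'
from h import *
c=cam("wrist")
P=onz(c,[(300,212)],.148)[0];print(P)
t=.475;print("H",P[:2]-.145*np.array([np.sin(t),-np.cos(t)]))
E
python3 arc.py "(.488,-.1675)" .018 ".475,.715,9"
```

```text
[ 0.55516022 -0.2970649   0.148     ]
H [ 0.48884615 -0.16811746]
[ 0.5246 -0.3174  0.115 ] -1.106 [ 1.42 -0.77 -0.51]
0.475 [13.7 12.7] 0.01
0.505 [17.8 14.3] 0.04
0.535 [21.8 16. ] 0.07
0.565 [25.8 17.8] 0.1
0.595 [29.7 19.8] 0.13
0.625 [33.6 21.8] 0.16
0.655 [37.4 24. ] 0.19
0.685 [41.2 26.3] 0.22
0.715 [44.9 28.6] 0.25
```

>>> step_arm(deltas=[-2, 5, 0, 0, 0, 0.01, 0, 4, 8, 0, 0, 0, 0.01, 0, 9, 11, 0, 0, 0, 0.01, 0, 14, 13, 0, 0, 0, 0.02, 0, 18, 15, 0, 0, 0, 0.04, 0, 22, 16, 0, 0, 0, 0.07, 0, 26, 18, 0, 0, 0, 0.1, 0, 30, 20, 0, 0, 0, 0.13, 0])

```text
clock: 2.25
tool_pos: [0.5548, -0.2972, 0.1148]
eef_rot: [[-0.827, 0.0, 0.562], [-0.562, -0.005, -0.827], [0.003, -1.0, 0.005]]
ft_force: [-2.1, -0.2, 1.0]
gripper_width: 0.0001
```

```bash
python3 post.py w3;python3 arc.py "(.4885,-.168)" .018 ".55,.85,11"
```

```text
[ 296  237   39   36 1053] [[ 0.5725 -0.2859  0.148 ]]
2.25 [ 0.5548 -0.2972  0.1148] -0.9734388242707025 [-2.06 -0.23  0.98]
[ 0.5556 -0.2967  0.1148] -0.972 [ 0.01 -0.13  0.3 ]
0.55 [-6.6 -4.3] -0.049
0.58 [-2.7 -2.4] -0.019
0.61 [ 1.3 -0.4] 0.011
0.64 [5.1 1.7] 0.041
0.67 [8.9 3.9] 0.071
0.7 [12.6  6.2] 0.101
0.73 [16.2  8.7] 0.131
0.76 [19.8 11.2] 0.161
0.79 [23.3 13.9] 0.191
0.82 [26.7 16.6] 0.221
0.85 [30.  19.5] 0.251
```

View pics/w3.png

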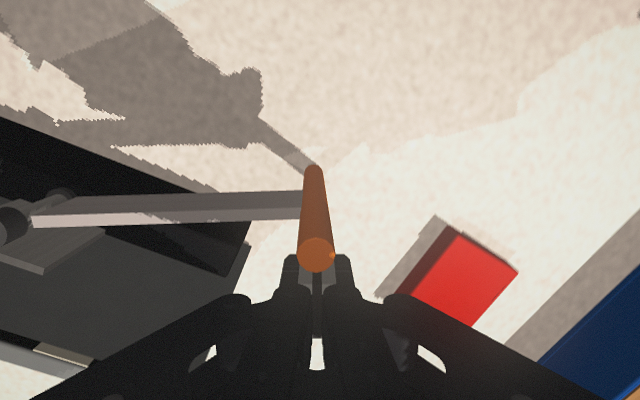

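The post is centred on the fingers at (316,255) and moving. Continuing the arc.

>>> step_arm(deltas=[4, 1, 0, 0, 0, 0.03, 0, 8, 3, 0, 0, 0, 0.06, 0, 12, 6, 0, 0, 0, 0.09, 0, 15.5, 8, 0, 0, 0, 0.12, 0, 19, 10.5, 0, 0, 0, 0.15, 0, 22.5, 13, 0, 0, 0, 0.18, 0, 26, 16, 0, 0, 0, 0.215, 0, 30, 19.5, 0, 0, 0, 0.25, 0])

```text
clock: 2.97
tool_pos: [0.5857, -0.2771, 0.1145]
eef_rot: [[-0.659, 0.002, 0.752], [-0.752, -0.004, -0.659], [0.002, -1.0, 0.004]]
ft_force: [-1.6, -0.5, -0.6]
gripper_width: -0.0001
```

```bash
python3 post.py w4;python3 arc.py "(.4885,-.168)" .018 ".82,1.12,11"
```

```text
[ 292  235   38   37 1040] [[ 0.5988 -0.2609  0.148 ]]
2.9667 [ 0.5857 -0.2771  0.1145] -0.7189999644606856 [-1.64 -0.53 -0.58]
[ 0.5866 -0.2762  0.1145] -0.717 [-1.65 -0.06 -1.66]
0.82 [-4.3 -3.9] -0.034
0.85 [-1. -1.] -0.004
0.88 [2.2 2. ] 0.026
0.91 [5.4 5. ] 0.056
0.94 [8.4 8.2] 0.086
0.97 [11.4 11.4] 0.116
1.0 [14.2 14.7] 0.146
1.03 [17.  18.1] 0.176
1.06 [19.6 21.6] 0.206
1.09 [22.2 25.2] 0.236
1.12 [24.6 28.9] 0.266
```

>>> step_arm(deltas=[3, 3, 0, 0, 0, 0.035, 0, 6, 6, 0, 0, 0, 0.065, 0, 9, 9, 0, 0, 0, 0.095, 0, 12, 12, 0, 0, 0, 0.125, 0, 15, 15.5, 0, 0, 0, 0.155, 0, 17.5, 19, 0, 0, 0, 0.185, 0, 20, 22, 0, 0, 0, 0.21, 0, 22.5, 25, 0, 0, 0, 0.235, 0])

```text
clock: 3.68
tool_pos: [0.6093, -0.2509, 0.1146]
eef_rot: [[-0.461, 0.004, 0.887], [-0.887, -0.003, -0.461], [0.001, -1.0, 0.005]]
ft_force: [-1.8, -1.1, -0.2]
gripper_width: -0.0001
```

```bash
python3 post.py w5;python3 arc.py "(.4885,-.168)" .018 ".1.08,1.36,15".replace || python3 arc.py "(.4885,-.168)" .018 "1.08,1.36,15"
```

```text
[ 289  234   38   37 1020] [[ 0.6174 -0.2318  0.148 ]]
3.6833 [ 0.6093 -0.2509  0.1146] -0.47947591543569346 [-1.84 -1.13 -0.19]
[ 0.6098 -0.2503  0.1146] -0.478 [-0.91 -1.64 -1.36]
[ 0.6098 -0.2503  0.1146] -0.478 [-0.91 -1.64 -1.36]
1.08 [-1.9 -2. ] -0.013
1.1 [-0.2  0.4] 0.007
1.12 [1.4 2.9] 0.027
1.14 [2.9 5.4] 0.047
1.16 [4.4 7.9] 0.067
1.18 [ 5.9 10.4] 0.087
1.2 [ 7.3 12.9] 0.107
1.22 [ 8.7 15.5] 0.127
1.24 [10.  18.1] 0.147
1.26 [11.2 20.8] 0.167
1.28 [12.5 23.4] 0.187
1.3 [13.6 26.1] 0.207
1.32 [14.7 28.8] 0.227
1.34 [15.7 31.6] 0.247
1.36 [16.7 34.3] 0.267Traceback (most recent call last):
  File "arc.py", line 6, in <module>
    for t in np.linspace(*eval(sys.argv[3])):
                          ~~~~^^^^^^^^^^^^^
  File "<string>", line 1
    .1.08,1.36,15.replace
                 ^
SyntaxError: invalid decimal literal
```

>>> step_arm(deltas=[1, 2, 0, 0, 0, 0.02, 0, 2, 3.5, 0, 0, 0, 0.03, 0, 2.5, 4.5, 0, 0, 0, 0.04, 0, 3.5, 6, 0, 0, 0, 0.05, 0, 4, 7, 0, 0, 0, 0.06, 0, 4.5, 8, 0, 0, 0, 0.067, 0, 5, 9, 0, 0, 0, 0.075, 0, 5, 9, 0, 0, 0, 0.075, 0])

```text
clock: 4.4
tool_pos: [0.615, -0.2411, 0.1146]
eef_rot: [[-0.392, 0.005, 0.92], [-0.92, -0.002, -0.392], [-0.0, -1.0, 0.006]]
ft_force: [-0.5, -0.9, -1.3]
gripper_width: 0.0
```

```bash
python3 arc.py "(.4885,-.168)" .018 "1.16,1.36,11"
```

```text
[ 0.615  -0.2411  0.1146] -0.403 [-0.51 -0.89 -1.25]
1.16 [-0.8 -1.3] -0.008
1.18 [0.7 1.3] 0.012
1.2 [2.1 3.8] 0.032
1.22 [3.5 6.4] 0.052
1.24 [4.8 9. ] 0.072
1.26 [ 6.  11.6] 0.092
1.28 [ 7.2 14.3] 0.112
1.3 [ 8.4 17. ] 0.132
1.32 [ 9.5 19.7] 0.152
1.34 [10.5 22.4] 0.172
1.36 [11.5 25.2] 0.192
```

>>> step_arm(deltas=[0.3, 0.6, 0, 0, 0, 0.004, 0, 0.6, 1.2, 0, 0, 0, 0.008, 0, 0.9, 1.8, 0, 0, 0, 0.012, 0, 1.2, 2.4, 0, 0, 0, 0.017, 0, 1.5, 3, 0, 0, 0, 0.022, 0, 1.8, 3.5, 0, 0, 0, 0.027, 0, 2.1, 3.8, 0, 0, 0, 0.03, 0, 2.1, 3.8, 0, 0, 0, 0.03, 0])

```text
clock: 5.07
tool_pos: [0.6171, -0.2372, 0.1146]
eef_rot: [[-0.364, 0.005, 0.932], [-0.932, -0.002, -0.364], [-0.0, -1.0, 0.005]]
ft_force: [-0.7, -2.2, -1.1]
gripper_width: -0.0002
```

>>> step_arm(deltas=[0.2, 0.5, 0, 0, 0, 0.004, 0, 0.4, 1, 0, 0, 0, 0.008, 0, 0.6, 1.5, 0, 0, 0, 0.012, 0, 0.8, 2, 0, 0, 0, 0.016, 0, 1, 2.5, 0, 0, 0, 0.02, 0, 1.2, 3, 0, 0, 0, 0.024, 0, 1.4, 3.6, 0, 0, 0, 0.028, 0, 1.4, 3.6, 0, 0, 0, 0.028, 0])

```text
clock: 5.73
tool_pos: [0.6184, -0.2346, 0.1148]
eef_rot: [[-0.338, 0.005, 0.941], [-0.941, -0.004, -0.338], [0.002, -1.0, 0.006]]
ft_force: [-1.4, -3.9, -0.4]
gripper_width: 0.0001
```

Force is rising, so the leg is at its stop. Pressing on gently.

>>> step_arm(deltas=[0.4, 1, 0, 0, 0, 0.004, 0, 0.45, 1.2, 0, 0, 0, 0.006, 0, 0.5, 1.4, 0, 0, 0, 0.008, 0, 0.6, 1.6, 0, 0, 0, 0.01, 0, 0.7, 1.8, 0, 0, 0, 0.012, 0, 0.75, 2, 0, 0, 0, 0.014, 0, 0.8, 2.2, 0, 0, 0, 0.015, 0, 0.8, 2.2, 0, 0, 0, 0.015, 0])

```text
clock: 6.4
tool_pos: [0.6186, -0.2343, 0.1149]
eef_rot: [[-0.325, 0.004, 0.946], [-0.946, -0.007, -0.325], [0.005, -1.0, 0.006]]
ft_force: [-1.7, -7.1, -1.0]
gripper_width: 0.0003
```

>>> step_arm(deltas=[0.7, 2, 0, 0, 0, 0.005, 0, 0.75, 2.2, 0, 0, 0, 0.005, 0, 0.85, 2.5, 0, 0, 0, 0.005, 0, 0.95, 2.8, 0, 0, 0, 0.005, 0, 0.95, 2.8, 0, 0, 0, 0.005, 0, 0.95, 2.8, 0, 0, 0, 0.005, 0, 0.95, 2.8, 0, 0, 0, 0.005, 0, 0.95, 2.8, 0, 0, 0, 0.005, 0])

```text
clock: 7.07
tool_pos: [0.6186, -0.2341, 0.1151]
eef_rot: [[-0.322, 0.002, 0.947], [-0.947, -0.012, -0.322], [0.01, -1.0, 0.006]]
ft_force: [-3.2, -8.3, -0.5]
gripper_width: 0.0001
```

```bash
python3 post.py w6
```

```text
[290 238  38  34 985] [[ 0.6236 -0.2152  0.148 ]]
7.0667 [ 0.6186 -0.2341  0.1151] -0.32742470475945995 [-3.23 -8.29 -0.49]
```

>>> step_arm(deltas=[1, 2.9, 0, 0, 0, 0, 0, 1.1, 3.2, 0, 0, 0, 0, 0, 1.1, 3.2, 0, 0, 0, 0, 0, 1.1, 3.2, 0, 0, 0, 0, 0, 1.1, 3.2, 0, 0, 0, 0, 0, 1.1, 3.2, 0, 0, 0, 0, 0, 1.1, 3.2, 0, 0, 0, 0, 0, 1.1, 3.2, 0, 0, 0, 0, 0])

```text
clock: 7.78
tool_pos: [0.6186, -0.234, 0.1152]
eef_rot: [[-0.324, 0.0, 0.946], [-0.946, -0.017, -0.324], [0.016, -1.0, 0.006]]
ft_force: [-2.1, -8.5, -1.1]
gripper_width: 0.0004
```

```bash
python3 post.py w7
```

```text
[290 239  38  33 981] [[ 0.6237 -0.215   0.148 ]]
7.7833 [ 0.6186 -0.234   0.1152] -0.32947715767489155 [-2.11 -8.5  -1.09]
```

>>> step_arm(deltas=[1.2, 3.4, 0, 0, 0, 0, 0, 1.3, 3.7, 0, 0, 0, 0, 0, 1.3, 3.7, 0, 0, 0, 0, 0, 1.3, 3.7, 0, 0, 0, 0, 0, 1.3, 3.7, 0, 0, 0, 0, 0, 1.3, 3.7, 0, 0, 0, 0, 0, 1.3, 3.7, 0, 0, 0, 0, 0, 1.3, 3.7, 0, 0, 0, 0, 0])

```text
clock: 8.5
tool_pos: [0.6186, -0.2339, 0.1152]
eef_rot: [[-0.326, -0.002, 0.945], [-0.945, -0.023, -0.326], [0.023, -1.0, 0.005]]
ft_force: [-2.7, -9.7, -0.4]
gripper_width: 0.0
```

>>> step_arm(deltas=[1.3, 3.8, 0, 0, 0, 0, 0, 1.3, 3.8, 0, 0, 0, 0, 0, 1.3, 3.8, 0, 0, 0, 0, 0, 1.3, 3.8, 0, 0, 0, 0, 0, 1.3, 3.8, 0, 0, 0, 0, 0, 1.3, 3.8, 0, 0, 0, 0, 0, 1.3, 3.8, 0, 0, 0, 0, 0, 1.3, 3.8, 0, 0, 0, 0, 0])

```text
clock: 9.17
tool_pos: [0.6186, -0.2339, 0.1153]
eef_rot: [[-0.328, -0.005, 0.945], [-0.944, -0.03, -0.328], [0.03, -1.0, 0.005]]
ft_force: [-3.7, -10.3, -0.5]
gripper_width: -0.0005
```

```bash
python3 post.py w8
python3 - <<'E'
from h import *
c=cam("wrist");print("post",onz(c,[(309,254)],.148))
E
```

```text
[290 240  37  33 958] [[ 0.6237 -0.2147  0.148 ]]
9.1667 [ 0.6186 -0.2339  0.1153] -0.3344394178595274 [ -3.72 -10.27  -0.53]
post [[ 0.62436337 -0.21386088  0.148     ]]
```

The press held about 9 to 10.5 N for over a second. Now I back off, rise, and open above the board.

>>> step_arm(deltas=[-4, -10, 0, 0.03, 0, 0, 0, -9, -26, 0, 0.03, 0, 0, 0, -10, -28, 35, 0.03, 0, 0, 0, -10, -28, 75, 0.03, 0, 0, 0, -10, -28, 115, 0.03, 0, 0.1, 0, -35, -10, 135, 0.03, 0, 0.22, 40, -65, 10, 135, 0.03, 0, 0.34, 85, -100, 30, 135, 0.03, 0, 0.46, 85])

```text
clock: 9.88
tool_pos: [0.5201, -0.2038, 0.2525]
eef_rot: [[0.131, 0.008, 0.991], [-0.991, -0.001, 0.131], [0.002, -1.0, 0.008]]
ft_force: [0.9, 0.6, 0.6]
gripper_width: 0.0358
```

>>> step_arm(deltas=[-30, 15, 0, 0, 0, 0.1, 85, -45, 20, 0, 0, 0, 0.1, 85, -45, 20, 0, 0, 0, 0.1, 85, -45, 20, 0, 0, 0, 0.1, 85, -45, 20, 0, 0, 0, 0.1, 85, -45, 20, 0, 0, 0, 0.1, 85, -45, 20, 0, 0, 0, 0.1, 85, -45, 20, 0, 0, 0, 0.1, 85])

```text
clock: 10.55
tool_pos: [0.4757, -0.1841, 0.252]
eef_rot: [[0.23, 0.007, 0.973], [-0.973, 0.001, 0.23], [0.001, -1.0, 0.007]]
ft_force: [0.4, 0.3, 0.1]
gripper_width: 0.085
```

```bash
python3 post.py w9; python3 -c "
from h import *
print(manip.get_obs()['eef_rot'].round(3),manip.get_obs()['joint_positions'].round(2))"
```

```text
[ 171  131   77   74 2046] [[ 0.3985 -0.1818  0.148 ]]
[ 57 216  92  30 728] [[ 0.3273 -0.2488  0.148 ]]
[463 260  28  19 208] [[ 0.6197 -0.216   0.148 ]]
[625 336  15  42 342] [[ 0.7771 -0.2656  0.148 ]]
10.55 [ 0.4757 -0.1841  0.252 ] 0.2315901153037493 [0.36 0.33 0.13]
[[ 0.23   0.007  0.973]
 [-0.973  0.001  0.23 ]
 [ 0.001 -1.     0.007]] [-0.5   0.01  0.1   1.66  0.    0.84]
```

View pics/w9.png

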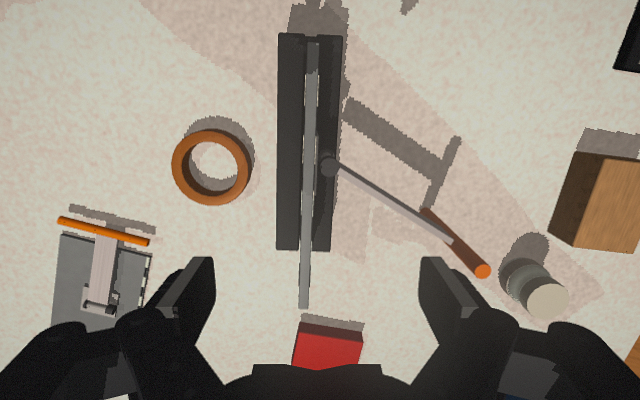

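The board top runs from (312,42) to (303.5,306) and the open leg's post is at (482,271). Nothing is in the way under the fingers.

Run:
```python
from h import *
f=cv2.imread("pics/w9.png");g=cv2.cvtColor(f,cv2.COLOR_BGR2GRAY)
for r in (60,150,230,280,300): print(r,g[r,292:328].tolist())
c=cam("wrist")
print("ends",onz(c,[(312,42),(303.5,306)],.15).round(4),"hinge,post",onz(c,[(330,166),(482,271)],.148).round(4))
s=vision.grab_frame("scene");d=vision.grab_frame("side");cv2.imwrite("pics/s1.png",s);cv2.imwrite("pics/d1.png",d)
```

```text
60 [54, 52, 56, 53, 52, 55, 57, 52, 51, 51, 52, 46, 45, 42, 51, 66, 72, 71, 72, 71, 74, 74, 72, 71, 72, 74, 63, 47, 45, 47, 46, 47, 46, 49, 47, 50]
150 [59, 61, 60, 60, 58, 58, 60, 57, 49, 44, 65, 98, 109, 115, 118, 119, 118, 119, 117, 118, 115, 116, 89, 168, 100, 91, 49, 49, 47, 51, 53, 55, 54, 55, 57, 53]
230 [67, 66, 64, 66, 68, 62, 57, 49, 55, 110, 138, 133, 131, 133, 133, 129, 130, 129, 126, 78, 55, 51, 52, 49, 61, 65, 66, 65, 67, 65, 65, 65, 65, 67, 66, 65]
280 [199, 197, 196, 199, 198, 207, 140, 84, 132, 137, 134, 132, 133, 130, 130, 129, 120, 66, 162, 203, 204, 204, 203, 204, 200, 200, 201, 199, 200, 196, 195, 196, 194, 197, 201, 198]
300 [204, 200, 202, 201, 204, 206, 167, 121, 134, 135, 132, 129, 129, 130, 127, 122, 134, 199, 201, 201, 200, 199, 200, 198, 196, 195, 195, 195, 197, 196, 193, 195, 197, 197, 195, 196]
ends [[ 0.4516 -0.0846  0.15  ]
 [ 0.4893 -0.278   0.15  ]] hinge,post [[ 0.4827 -0.1614  0.148 ]
 [ 0.6203 -0.2164  0.148 ]]
```

>>> step_arm(deltas=[-4, -5, -10, 0, 0.007, -0.04, 85, -4, -5, -45, 0, 0.007, -0.04, 85, -4, -5, -80, 0, 0.007, -0.04, 85, -4, -5, -110, 0, 0.007, -0.04, 85, -4, -5, -133, 0, 0.007, -0.04, 85, -4, -5, -133, 0, 0.007, -0.04, 85, -4, -5, -133, 0, 0.007, -0.04, 85, -4, -5, -133, 0, 0.007, -0.04, 85])

```text
clock: 11.37
tool_pos: [0.4724, -0.1895, 0.1209]
eef_rot: [[0.19, 0.003, 0.982], [-0.982, -0.001, 0.19], [0.001, -1.0, 0.002]]
ft_force: [0.5, -0.2, 0.4]
gripper_width: 0.085
```

>>> step_arm(deltas=[0, 0, 0, 0, 0, 0, 40, 0, 0, 0, 0, 0, 0, 20, 0, 0, 0, 0, 0, 0, 10, 0, 0, 0, 0, 0, 0, 0, 0, 0, 0, 0, 0, 0, 0, 0, 0, 0, 0, 0, 0, 0, 0, 0, 0, 0, 0, 0, 0, 0, 0, 0, 0, 0, 0, 0], squeeze=60)

```text
clock: 12.03
tool_pos: [0.4697, -0.1901, 0.1213]
eef_rot: [[0.189, -0.003, 0.982], [-0.982, -0.003, 0.189], [0.002, -1.0, -0.004]]
ft_force: [-6.0, -1.3, 6.5]
gripper_width: 0.0069
```

The board is gripped at 6.9 mm. Lifting gently.

>>> step_arm(deltas=[0, 0, 1, 0, 0, 0, 0, 0, 0, 3, 0, 0, 0, 0, 0, 0, 6, 0, 0, 0, 0, 0, 0, 11, 0, 0, 0, 0, 0, 0, 17, 0, 0, 0, 0, 0, 0, 24, 0, 0, 0, 0, 0, 0, 31, 0, 0, 0, 0, 0, 0, 38, 0, 0, 0, 0])

```text
clock: 12.7
tool_pos: [0.4696, -0.1902, 0.1601]
eef_rot: [[0.189, -0.004, 0.982], [-0.982, -0.003, 0.189], [0.002, -1.0, -0.004]]
ft_force: [-1.1, -0.1, -5.4]
gripper_width: 0.0068
```

>>> step_arm(deltas=[0, 0, 7, 0, 0, 0, 0, 0, 0, 14, 0, 0, 0, 0, 0, 0, 22, 0, 0, 0, 0, 0, 0, 30, 0, 0, 0, 0, 0, 0, 38, 0, 0, 0, 0, 0, 0, 46, 0, 0, 0, 0, 0, 0, 56, 0, 0, 0, 0, 0, 0, 60, 0, 0, 0, 0])

```text
clock: 13.37
tool_pos: [0.4703, -0.1905, 0.2223]
eef_rot: [[0.189, -0.001, 0.982], [-0.982, -0.004, 0.189], [0.004, -1.0, -0.002]]
ft_force: [0.4, 0.3, -4.1]
gripper_width: 0.0069
```

Run:
```python
from h import *
o=manip.get_obs();print(o["clock"],o["tool_pos"].round(4),o["eef_rot"].round(3),o["ft_force"].round(1),o["gripper_width"])
f=vision.grab_frame("wrist");s=vision.grab_frame("scene");d=vision.grab_frame("side")
o=np.zeros((600,800,3),np.uint8);o[:300,:480]=cv2.resize(f,(480,300));
o[:280,480:]=cv2.resize(d[100:240,240:400],(320,280));o[300:,:400]=cv2.resize(s[100:250,200:400],(400,300))
cv2.imwrite("pics/lift.png",o)
```

```text
13.3667 [ 0.4703 -0.1905  0.2223] [[ 0.189 -0.001  0.982]
 [-0.982 -0.004  0.189]
 [ 0.004 -1.    -0.002]] [ 0.4  0.3 -4.1] 0.006949293750157227
```

View pics/lift.png

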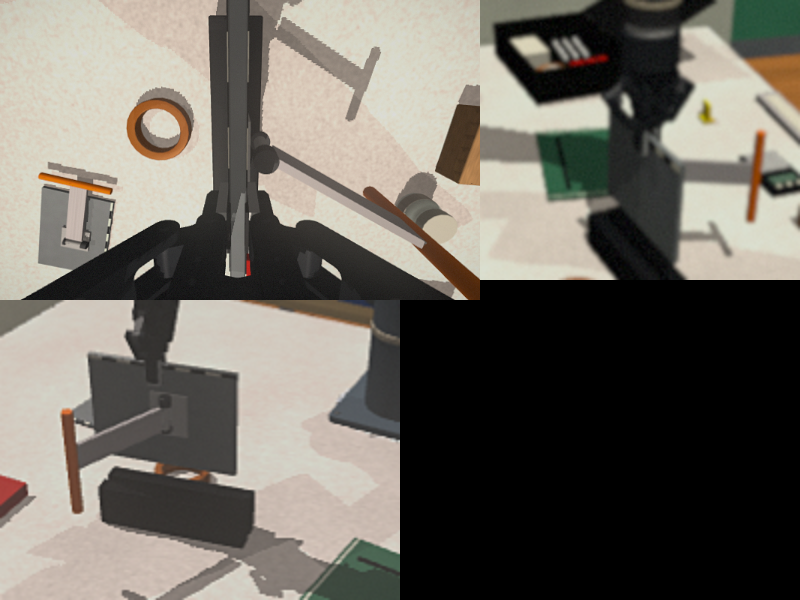

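The board hangs level and clear of the foot with the leg open. I'll refine the line and plate from the first wrist picture, w0.

Run:
```python
from h import *
R=np.array([[ 9.99999837e-01,-5.59628922e-04,-1.15712133e-04],[-5.01766475e-04,-9.56753563e-01,2.90899240e-01],[-2.73503624e-04,-2.90899134e-01,-9.56753688e-01]])
C=np.array([0.52621961,0.07357094,0.3732266]);m=vision.camera_model("wrist")
c=(m["intrinsics"],m["k1"],R,-R@C)
g=cv2.cvtColor(cv2.imread("pics/w0.png"),cv2.COLOR_BGR2GRAY)
for r in(3,40,70): print(r,g[r,205:228].tolist())
print(g[68:86,216].tolist())
P=onz(c,[(216,77),(216.5,20),(176,97),(401,122)],.006);print(P.round(4))
a=np.arctan2(*(P[3]-P[2])[[1,0]]);print("yaw",a)
s=cv2.imread("pics/scene0.png");h=cv2.cvtColor(s,cv2.COLOR_BGR2HSV);mk=cv2.inRange(h,(22,120,100),(34,255,255));n,l,st,ce=cv2.connectedComponentsWithStats(mk)
for i in range(1,n):
  if st[i,4]>50: print(st[i],onz(cam("scene"),[ce[i]],.025))
```

```text
3 [75, 79, 79, 77, 78, 79, 75, 58, 37, 38, 38, 37, 39, 35, 42, 43, 65, 80, 78, 81, 75, 78, 77]
40 [79, 80, 78, 81, 80, 79, 75, 45, 36, 43, 39, 38, 37, 36, 42, 59, 81, 80, 81, 80, 76, 78, 76]
70 [81, 83, 82, 80, 80, 82, 80, 33, 40, 41, 40, 42, 41, 40, 45, 70, 83, 79, 83, 83, 83, 83, 82]
[42, 38, 42, 40, 41, 43, 44, 40, 41, 55, 79, 83, 81, 83, 81, 81, 83, 83]
[[0.4262 0.0856 0.006 ]
 [0.4311 0.1367 0.006 ]
 [0.3843 0.0664 0.006 ]
 [0.6132 0.0417 0.006 ]]
yaw -0.10781349798173846
[417 272  17  19 217] [[0.57725503 0.25598736 0.025     ]]
[408 335  16   9  53] [[0.74301732 0.28769157 0.025     ]]
[404 340  19  18 174] [[0.76745115 0.29099214 0.025     ]]
```

>>> step_arm(deltas=[-1, 8, 0, 0, 0, 0, 0, -3, 24, 0, 0, 0, -0.03, 0, -5, 46, 0, 0, 0, -0.06, 0, -8, 72, 0, 0, 0, -0.09, 0, -10, 98, 0, 0, 0, -0.12, 0, -12, 124, 0, 0, 0, -0.15, 0, -14, 150, 0, 0, 0, -0.17, 0, -16, 176, 0, 0, 0, -0.19, 0])

```text
clock: 14.18
tool_pos: [0.4529, -0.0125, 0.22]
eef_rot: [[-0.0, -0.004, 1.0], [-1.0, -0.002, -0.0], [0.002, -1.0, -0.004]]
ft_force: [-0.5, -0.7, -5.8]
gripper_width: 0.007
```

>>> step_arm(deltas=[-2, 26, 0, 0, 0, -0.02, 0, -4, 52, 0, 0, 0, -0.04, 0, -6, 78, 0, 0, 0, -0.06, 0, -8, 104, 0, 0, 0, -0.08, 0, -10, 130, 0, 0, 0, -0.1, 0, -12, 156, 0, 0, 0, -0.1, 0, -13, 176, 0, 0, 0, -0.1, 0, -13, 182, 0, 0, 0, -0.1, 0])

```text
clock: 14.85
tool_pos: [0.4383, 0.1729, 0.2191]
eef_rot: [[-0.096, -0.007, 0.995], [-0.995, 0.001, -0.096], [-0.0, -1.0, -0.007]]
ft_force: [-0.5, 0.3, -5.0]
gripper_width: 0.0071
```

```bash
cat > st.py <<'E'
from h import *
o=manip.get_obs();R=o["eef_rot"];print(o["clock"],o["tool_pos"].round(4),"yaw",np.arctan2(R[1,2],R[0,2]).round(4),R[:,1].round(4),o["ft_force"].round(1),o["gripper_width"])
E
python3 st.py
```

```text
14.85 [0.4383 0.1729 0.2191] yaw -0.0966 [-6.9e-03  8.0e-04 -1.0e+00] [-0.5  0.3 -5. ] 0.007071651054723772
```

>>> step_arm(deltas=[1, 2, -8, 0.002, 0.02, -0.005, 0, 1.6, 3.6, -20, 0.004, 0.036, -0.009, 0, 1.6, 3.6, -34, 0.004, 0.036, -0.009, 0, 1.6, 3.6, -48, 0.004, 0.036, -0.009, 0, 1.6, 3.6, -60, 0.004, 0.036, -0.009, 0, 1.6, 3.6, -69, 0.004, 0.036, -0.009, 0, 1.6, 3.6, -69, 0.004, 0.036, -0.009, 0, 1.6, 3.6, -69, 0.004, 0.036, -0.009, 0])

```text
clock: 15.52
tool_pos: [0.4393, 0.1759, 0.1491]
eef_rot: [[-0.106, -0.045, 0.993], [-0.994, 0.004, -0.106], [0.0, -0.999, -0.045]]
ft_force: [0.3, 0.3, -4.4]
gripper_width: 0.0072
```

```bash
python3 st.py
python3 - <<'E'
from h import *
s=vision.grab_frame("scene");d=vision.grab_frame("side");f=vision.grab_frame("wrist")
o=np.zeros((600,800,3),np.uint8)
o[:300,:400]=cv2.resize(s[160:310,300:500],(400,300));o[:300,400:]=cv2.resize(d[100:205,240:380],(400,300),interpolation=cv2.INTER_CUBIC);o[300:,:480]=cv2.resize(f,(480,300))
cv2.imwrite("pics/pl.png",o)
# predicted bottom corners drawn
E
```

```text
15.5167 [0.4393 0.1759 0.1491] yaw -0.1066 [-0.0452  0.0044 -0.999 ] [ 0.3  0.3 -4.4] 0.0071689157952203
```

View pics/pl.png

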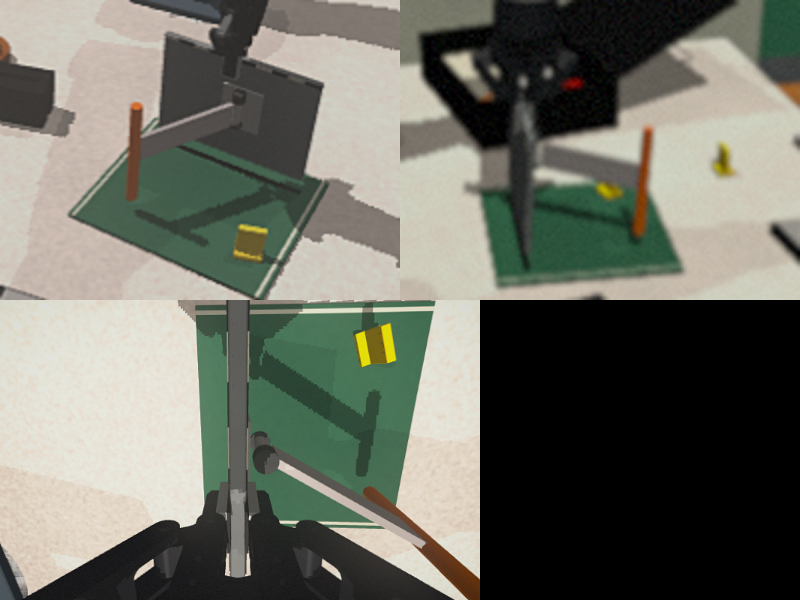

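Board, leg and marker are clear, and the board hangs over the line. Its lower +y corner is near scene (451,254) and its lower -y corner near side (284.5,194). I'll check these against the prediction.

Run:
```python
from h import *
cs,cd=cam("scene"),cam("side")
o=manip.get_obs();p=o["tool_pos"];R=o["eef_rot"];up=-R[:,1];y=-R[:,0];x=R[:,2]
b=p-.121*up+.0085*y;print("bottom",b.round(4))
for nm,q in(("b+y",b+.1*y),("b-y",b-.1*y),("t+y",b+.1*y+.15*up),("t-y",b-.1*y+.15*up),("line+",[.4367+.0106-.0005,.185+.0994,.006]),("line-",[.4261,.0856,.006])):
    q=np.array(q);s=proj(cs,q)[0];d=proj(cd,q)[0]
    print(nm,q.round(3),"scene",s.round(1),"crop",((s-[300,160])*2).round(),"side",d.round(1),"crop",((d-[240,100])/.35+[400,0]).round())
```

```text
bottom [0.4367 0.1856 0.0303]
b+y [0.447 0.285 0.03 ] scene [451.4 249.5] crop [303. 179.] side [278.9 162.1] crop [511. 177.]
b-y [0.426 0.086 0.03 ] scene [379.2 221.8] crop [158. 124.] side [285.  188.6] crop [528. 253.]
t+y [0.453 0.284 0.18 ] scene [462. 201.] crop [324.  82.] side [279.6 125.5] crop [513.  73.]
t-y [0.432 0.085 0.18 ] scene [383.2 174.7] crop [166.  29.] side [286.1 148.8] crop [532. 139.]
line+ [0.447 0.284 0.006] scene [449.5 256.7] crop [299. 193.] side [279.  167.8] crop [511. 194.]
line- [0.426 0.086 0.006] scene [378.2 228.9] crop [156. 138.] side [285.1 194.7] crop [529. 270.]
```

>>> step_arm(deltas=[0, 0, -1.5, 0, 0, 0, 0, 0, 0, -3, 0, 0, 0, 0, 0, 0, -4.5, 0, 0, 0, 0, 0, 0, -6, 0, 0, 0, 0, 0, 0, -7.5, 0, 0, 0, 0, 0, 0, -9, 0, 0, 0, 0, 0, 0, -10, 0, 0, 0, 0, 0, 0, -10, 0, 0, 0, 0])

```text
clock: 16.33
tool_pos: [0.4405, 0.1764, 0.1408]
eef_rot: [[-0.106, -0.042, 0.994], [-0.994, 0.005, -0.106], [-0.001, -0.999, -0.042]]
ft_force: [0.5, 0.0, -5.0]
gripper_width: 0.0069
```

>>> step_arm(deltas=[0, 0, -1, 0, 0, 0, 0, 0, 0, -2, 0, 0, 0, 0, 0, 0, -3, 0, 0, 0, 0, 0, 0, -4, 0, 0, 0, 0, 0, 0, -5, 0, 0, 0, 0, 0, 0, -6, 0, 0, 0, 0, 0, 0, -6, 0, 0, 0, 0, 0, 0, -6, 0, 0, 0, 0])

```text
clock: 17.0
tool_pos: [0.4404, 0.1764, 0.1347]
eef_rot: [[-0.106, -0.042, 0.994], [-0.994, 0.005, -0.106], [-0.001, -0.999, -0.042]]
ft_force: [-0.3, 0.4, -4.6]
gripper_width: 0.0065
```

```bash
python3 st.py
```

```text
17.0 [0.4404 0.1764 0.1347] yaw -0.1059 [-0.0418  0.0052 -0.9991] [-0.3  0.4 -4.6] 0.006465539866845039
```

>>> step_arm(deltas=[0, 0, -0.8, 0, 0, 0, 0, 0, 0, -1.6, 0, 0, 0, 0, 0, 0, -2.4, 0, 0, 0, 0, 0, 0, -3.2, 0, 0, 0, 0, 0, 0, -4, 0, 0, 0, 0, 0, 0, -5, 0, 0, 0, 0, 0, 0, -5.5, 0, 0, 0, 0, 0, 0, -5.5, 0, 0, 0, 0])

```text
clock: 17.67
tool_pos: [0.4403, 0.1764, 0.129]
eef_rot: [[-0.106, -0.042, 0.994], [-0.994, 0.005, -0.106], [-0.001, -0.999, -0.042]]
ft_force: [-1.0, 0.2, -4.3]
gripper_width: 0.007
```

>>> step_arm(deltas=[0, 0, -0.4, 0, 0, 0, 0, 0, 0, -0.8, 0, 0, 0, 0, 0, 0, -1.2, 0, 0, 0, 0, 0, 0, -1.6, 0, 0, 0, 0, 0, 0, -2, 0, 0, 0, 0, 0, 0, -2, 0, 0, 0, 0, 0, 0, -2, 0, 0, 0, 0, 0, 0, -2, 0, 0, 0, 0])

```text
clock: 18.33
tool_pos: [0.4403, 0.1766, 0.1274]
eef_rot: [[-0.106, -0.042, 0.994], [-0.994, 0.006, -0.105], [-0.001, -0.999, -0.042]]
ft_force: [-2.7, 0.6, -0.7]
gripper_width: 0.0074
```

```bash
python3 st.py
```

```text
18.3333 [0.4403 0.1766 0.1274] yaw -0.1057 [-0.0418  0.0056 -0.9991] [-2.7  0.6 -0.7] 0.007354001906482839
```

Contact came at the expected height. I'll seat it slightly and verify before releasing.

>>> step_arm(deltas=[0, 0, -0.4, 0, 0, 0, 0, 0, 0, -0.8, 0, 0, 0, 0, 0, 0, -1.2, 0, 0, 0, 0, 0, 0, -1.5, 0, 0, 0, 0, 0, 0, -1.5, 0, 0, 0, 0, 0, 0, -1.5, 0, 0, 0, 0, 0, 0, -1.5, 0, 0, 0, 0, 0, 0, -1.5, 0, 0, 0, 0])

```text
clock: 19.0
tool_pos: [0.4404, 0.1767, 0.1273]
eef_rot: [[-0.105, -0.041, 0.994], [-0.994, 0.006, -0.105], [-0.002, -0.999, -0.041]]
ft_force: [-3.8, 1.0, 5.9]
gripper_width: 0.0071
```

```bash
python3 st.py
python3 - <<'E'
from h import *
s=vision.grab_frame("scene");d=vision.grab_frame("side");f=vision.grab_frame("wrist")
cs,cd=cam("scene"),cam("side")
o=np.zeros((600,800,3),np.uint8)
o[:400,:400]=cv2.resize(s[180:280,370:470],(400,400),interpolation=cv2.INTER_CUBIC);o[:400,400:]=cv2.resize(d[110:210,250:350],(400,400),interpolation=cv2.INTER_CUBIC);o[400:,:320]=cv2.resize(f,(320,200))
for q in([.4474,.2844,.006],[.4261,.0856,.006]):
    a=((proj(cs,q)[0]-[370,180])*4).round().astype(int);b=((proj(cd,q)[0]-[250,110])*4).round().astype(int);print(q,a,b+[400,0])
cv2.imwrite("pics/pl2.png",o)
E
```

```text
19.0 [0.4404 0.1767 0.1273] yaw -0.1056 [-0.0408  0.0059 -0.9991] [-3.8  1.   5.9] 0.007122029657942304
[0.4474, 0.2844, 0.006] [318 307] [516 231]
[0.4261, 0.0856, 0.006] [ 33 196] [541 339]
```

View pics/pl2.png

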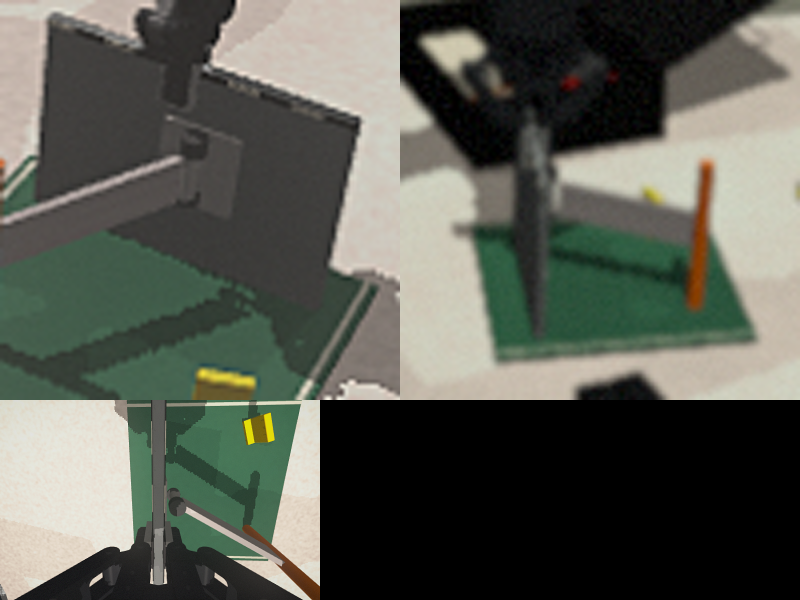

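The lower corners match the line ends in both views: scene (325,308) against (318,307), and side (538,338) against (541,339). The line is hidden under the board, the post foot is on the plate, and the force shows plate contact. Releasing.

>>> step_arm(deltas=[0, 0, 0, 0, 0, 0, 0, 0, 0, 0, 0, 0, 0, 0, 0, 0, 0, 0, 0, 0, 8, 0, 0, 0, 0, 0, 0, 12, 0, 0, 0, 0, 0, 0, 18, 0, 0, 0, 0, 0, 0, 26, 0, 0, 0, 0, 0, 0, 34, 0, 0, 0, 0, 0, 0, 40], squeeze=20)

```text
clock: 19.82
tool_pos: [0.4406, 0.1767, 0.1273]
eef_rot: [[-0.106, -0.04, 0.994], [-0.994, 0.006, -0.105], [-0.002, -0.999, -0.041]]
ft_force: [0.3, -0.2, 0.8]
gripper_width: 0.0397
```

```bash
python3 st.py
```

```text
19.8167 [0.4406 0.1767 0.1273] yaw -0.1057 [-0.0404  0.0059 -0.9992] [ 0.3 -0.2  0.8] 0.03974032605937425
```

Released with no force on the tool. Now I rise straight up along the board's lean, then clear.

>>> step_arm(deltas=[0.4, 0, 10, 0, 0, 0, 40, 1.2, 0, 30, 0, 0, 0, 40, 2.4, 0, 60, 0, 0, 0, 40, 4, 0, 95, 0, 0, 0, 40, 4, 0, 130, 0, 0, 0, 40, 4, 0, 150, 0, 0, 0, 40, 4, 0, 150, 0, 0, 0, 40, 4, 0, 150, 0, 0, 0, 40])

```text
clock: 20.48
tool_pos: [0.4458, 0.1769, 0.2798]
eef_rot: [[-0.106, -0.035, 0.994], [-0.994, 0.007, -0.105], [-0.003, -0.999, -0.036]]
ft_force: [0.2, -0.6, -0.3]
gripper_width: 0.0403
```

```bash
python3 st.py
python3 - <<'E'
from h import *
s=vision.grab_frame("scene");d=vision.grab_frame("side");s0=cv2.imread("pics/scene0.png");cs,cd=cam("scene"),cam("side")
h=cv2.cvtColor(s,cv2.COLOR_BGR2HSV);h0=cv2.cvtColor(s0,cv2.COLOR_BGR2HSV)
for nm,lo,hi in(("yellow",(22,120,100),(34,255,255)),("red",(0,170,90),(4,255,255)),("brown",(10,100,90),(17,180,200))):
    for k in(h0,h):
        n,l,st,ce=cv2.connectedComponentsWithStats(cv2.inRange(k,lo,hi)); print(nm,[ce[i].round(1).tolist() for i in range(1,n) if st[i,4]>120])
o=np.zeros((600,800,3),np.uint8)
o[:250,:400]=cv2.resize(s,(400,250));o[:250,400:]=cv2.resize(d,(400,250))
o[250:600,:350]=cv2.resize(s[170:295,345:470],(350,350),interpolation=cv2.INTER_CUBIC);o[250:600,400:750]=cv2.resize(d[110:210,250:350],(350,350),interpolation=cv2.INTER_CUBIC)
cv2.imwrite("pics/end.png",o)
E
```

```text
20.4833 [0.4458 0.1769 0.2798] yaw -0.1057 [-0.0355  0.007  -0.9993] [ 0.2 -0.6 -0.3] 0.04033008417837588
yellow [[424.6, 281.0], [413.4, 348.7]]
yellow [[424.9, 280.9]]
red [[552.0, 316.4]]
red [[552.2, 316.4]]
brown [[91.1, 40.3], [137.0, 124.4], [135.8, 180.8], [217.4, 277.2], [88.9, 311.6], [111.6, 332.9], [47.8, 347.3]]
brown [[91.0, 40.3], [137.3, 124.2], [135.7, 180.8], [217.5, 277.2], [85.7, 310.4]]
```

View pics/end.png

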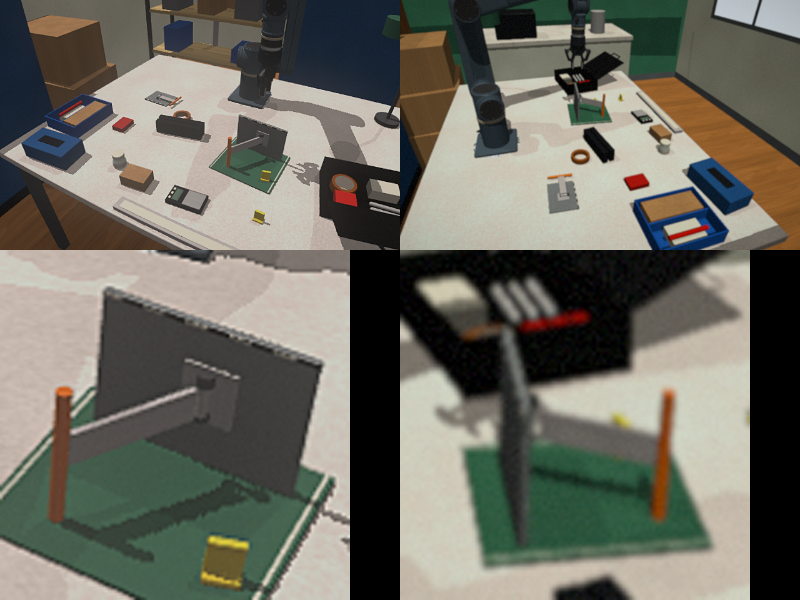

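The board stands free on the line with its leg on the far side. Marker_b is still there at overview (259,216); it only fell below my blob-size threshold.

```bash
python3 -c "
from plant import manip; print(manip.finish_job())"
```

```text
the job is handed in; nothing more can be done
None
```

I carried out the job in the order asked and handed it in at about 20.6 s of the 61 s; no verdict is reported.

- **Leg:** I pushed the orange post round with closed fingers until it met its stop. It read 8.9 to 10.9 N at the ends of four calls in a row, about 2 s. I only read force when each call ended, so a brief peak in between would not have shown. The leg was never pinched.
- **Board:** I lifted it by its top edge, carried it over and set it on the plate tilted back 0.04 rad. I let go only after the force showed contact at the expected height, after pressing down lightly to seat it.
- **Final checks:** The board stands by itself along the line with the leg on the far side. Before release, its lower corners matched the line ends to about 2 pixels (about 5 mm). The gripper is 12 cm above with only sensor noise on it.
- **Other things on the table:** Marker_a and the carton measured as unmoved, and the tin, scale, jar and tape look unmoved. One check disagreed: the colour count missed marker_b because its patch was too small, but it is visible in the final picture where it was.

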